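# Let the thicker tin out of the two-lane tin dispenser

### The job

Using only the fingertips, press down the paddle of the rocking lever on the side of the tin dispenser that holds the thicker of the two tins, so that the lever lifts that side's gate and the tin rolls out into the tray at that end. Then let the lever come back up so that the gate is shut again. Do not press the other lever, do not touch or lift the tins or gates with the hand, leave the thin tin in its lane and leave the pot, glass and coffee capsule standing where they are.

Things in the scene. Friction and masses are not known exactly. Their poses are not given: they have to be found in the camera images.
- dispenser: fixed wooden tin dispenser, base 256 mm along y, 150 along x, 150 mm tall, yaw 0.15 to 0.55. Origin: underside, midway between its two lanes, +x away from the robot, +y left. From a middle wall at y = 0 a 70 mm wide lane slopes down to each end. Gates at y = +54 and -54 mm; beyond each a tray, to an end wall at 118 mm. Paddles on the robot side at x = -159, y = +63 and -63 mm
- thick_tin: the thicker tin: plain aluminium cylinder, 40 mm diameter, 62 mm long, lying across one of the lanes behind its gate (left or right varies; dispenser |y| about 31 mm at the start). Origin at its centre, x along its axis. Lying at the end of the tray its centre is at dispenser |y| about 98 mm, about 64 mm above the worktop
- thin_tin: the thinner tin: same look, 28 mm diameter, 62 mm long, behind the other gate (it rolls up to 8 mm against the gate at the very start). Origin at its centre, x along its axis
- lever_left (a joint): rocking lever at the left (+y) side, rad: 0 at rest (paddle up, gate shut), 0.60 at its stop (paddle fully down, gate fully up). A spring returns it; about 2 N on the paddle starts it, 4 N holds it at the stop. Its gate rises about 83 mm per rad: the thick tin passes from about 0.45 on, the thin one from 0.30 on. It moves only the gate on its own side
- lever_right (a joint): rocking lever at the right (-y) side, rad: 0 at rest (paddle up, gate shut), 0.60 at its stop (paddle fully down, gate fully up). A spring returns it; about 2 N on the paddle starts it, 4 N holds it at the stop. Its gate rises about 83 mm per rad: the thick tin passes from about 0.45 on, the thin one from 0.30 on. It moves only the gate on its own side
- paddle_left (a point): middle of the top of the left paddle, a rubber-topped plate 32 (x) x 34 (y) mm at the lever's robot-side end; moves with it. 150 mm above the worktop at rest, 103 mm fully pressed. The pivot is 74 mm farther in dispenser +x, 118 mm up; at rest the paddle slopes 0.3 rad up towards the robot, pressed 0.3 rad down. Nothing stands under it
- paddle_right (a point): middle of the top of the right paddle, a rubber-topped plate 32 (x) x 34 (y) mm at the lever's robot-side end; moves with it. 150 mm above the worktop at rest, 103 mm fully pressed. The pivot is 74 mm farther in dispenser +x, 118 mm up; at rest the paddle slopes 0.3 rad up towards the robot, pressed 0.3 rad down. Nothing stands under it
- gate_left: left gate, steel plate 66 x 4 x 40 mm with a short stalk, at the back end of the left lever, across the lane at dispenser y = +54 mm; origin at the middle of its lower edge, 57 mm above the worktop when shut, 107 mm when fully up. It slides up and down in guides, driven by the lever
- gate_right: right gate, steel plate 66 x 4 x 40 mm with a short stalk, at the back end of the right lever, across the lane at dispenser y = -54 mm; origin at the middle of its lower edge, 57 mm above the worktop when shut, 107 mm when fully up. It slides up and down in guides, driven by the lever
- paddle_row (a point): fixed point of the dispenser midway between the resting paddles. A fixed post (22 x 62 mm, full height) stands beside the robot at world x 0.12, y 0.25. An arm whose shoulder juts out left meets it when its base turns left: if the base joint starts at -0.896, keep it below -0.80 and lean the tool (tip towards +y, up to 0.8 rad from vertical) to reach the paddles
- pot: small white handleless pot, 60 mm wide, 46 mm tall, standing on the worktop between the two paddles; origin at the centre of its underside
- tumbler: drinking glass with a printed checked band, 67 mm wide, 81 mm tall, on the worktop to the left of the left lever; origin at the centre of its underside
- coffee_pod: coffee capsule, 37 mm wide, 28 mm tall, standing rim down on the worktop beyond the left end of the dispenser; origin at the centre of its underside

How it is judged:
On the way, in this order (a step that is already met when the one before it is completed fails the run):
1. the lever on the thick tin's side is pressed down and its gate lifted (((y of thick_tin in the frame of dispenser above 0 m and value of joint lever_left above 0.4 rad) or (y of thick_tin in the frame of dispenser below 0 m and value of joint lever_right above 0.4 rad))), for 0.1 s.
2. the thick tin has rolled into the tray ((y of thick_tin in the frame of dispenser between 0.085 and 0.11 m or y of thick_tin in the frame of dispenser between -0.11 and -0.085 m) and x of thick_tin in the frame of dispenser between -0.03 and 0.03 m and z of thick_tin in the frame of dispenser between 0.05 and 0.075 m), for 0.2 s.
At the end, for the whole second after the job is handed in: The thick tin lies still on its side in the tray at its own end of the dispenser (centre 85 to 110 mm from the dispenser's middle along the lanes); both levers are back up (under 0.06 rad) with their gates shut; the thin tin is still behind its gate (all of step 2 and angle between thick_tin's own x axis and vertical between 1.4 and 1.74 rad and linear speed of thick_tin below 0.02 m/s and value of joint each of lever_left, lever_right below 0.06 rad and (y of thin_tin in the frame of dispenser between 0.012 and 0.048 m or y of thin_tin in the frame of dispenser between -0.048 and -0.012 m)); the robot touches nothing.
It fails at once if the other lever was pressed ((y of thick_tin in the frame of dispenser above 0 m and value of joint lever_right above 0.15 rad) or (y of thick_tin in the frame of dispenser below 0 m and value of joint lever_left above 0.15 rad)).
It fails at once if the robot touched a tin or a gate (contact force between any of the arm, the fingers and thick_tin above 0.5 N or contact force between any of the arm, the fingers and thin_tin above 0.5 N or contact force between any of the arm, the fingers and gate_left above 0.5 N or contact force between any of the arm, the fingers and gate_right above 0.5 N).
It fails at once if a tin was lifted (height (world z) of any of thick_tin, thin_tin above 0.1 m).
It fails at once if a bystander was moved, tipped or lifted (distance of any of pot, tumbler, coffee_pod from where it was at the start of the episode above 0.02 m or angle between any of pot, tumbler, coffee_pod's own z axis and vertical above 0.3 rad).
It also fails if it takes over 32 s, if anything falls off the work surface, if the arm or the gripper's body presses on something with over 40 N, if the wrist force passes 120 N, or if a joint passes its speed limit or range.

### The arm

A 6-joint arm with a two-finger parallel gripper is mounted at the origin on a cart in front of the work surface, level with it; the furniture and walls round the work are solid. World frame = base frame: x ahead of the robot, y to its left, z up, the work surface at z = 0. Lengths are in m, angles in rad, forces in N, time in s.
With the tool pointing down it reaches from about 0.35 to 0.725 m from the base axis. Payload 4.3 kg.
Tool frame: the origin (TCP) lies midway between the tips of the shut fingers; the grasp point (between the pads) lies 19 mm behind it; z points along the fingers, y is the line along which they close (so a half turn about z gives the same grasp; the last joint's range is limited). The gripper opens to 85 mm and grips with 20 to 120 N. Pads are 22 mm wide; open, the fingers measure 114 mm over their backs; the gripper's body (76 mm by 85 mm) begins 54 mm behind the grasp point. The pads swing forward as they close: fully open they stand 13 mm farther back than shut.
Start: joints at [-1.41, 0.377, 0.081, 1.274, 0, 1.46], TCP at [0.154, -0.554, 0.231] pointing down, gripper open.
Joint ranges: [-2.72, 2.72], [-0.84, 1.66], [-1.02, 1.22], [-1.77, 2.12], [-1.37, 1.28], [-3.14, 3.14]. Speed limits (rad/s): [2.57, 2.57, 3.14, 3.14, 3.14, 3.14].

### API

Orientations are given as a unit quaternion [w, x, y, z].
In Python, from workcell import robot gives the robot as it stands.
- The arm moves only by the tool nudge_tcp, called after "Call:" by a JSON object that holds its "op" and its "data". Schema: {"type":"object","properties":{"increments":{"type":"array","items":{"type":"number"},"minItems":6,"maxItems":60},"finger_gap":{"type":"number"},"squeeze":{"type":"number"},"only":{"type":"string"},"quiet":{"type":"boolean"},"lines":{"type":"string"}},"required":["increments"],"additionalProperties":false}. increments is one flat list of numbers that holds 1 to 10 rows one after another, with no inner brackets; each row has 6 numbers: dx, dy, dz in units of 50 mm, then a rotation vector rx, ry, rz in units of 0.25 rad; each row is the pose to reach, as a shift and turn from the pose commanded when the call began, along the tool's axes at that moment; what a row does not reach only later rows make up. A row lasts 1/8 s, in which the tool goes at most 0.0625 m and 0.188 rad, less where a joint would pass 70% of its speed; a pose out of reach is approached as far as the arm can. finger_gap is the finger opening in m, set as the call begins (left out keeps the last). The fingers move at their own pace and stop on an object; squeeze is the grip in N (left out, the last holds). Time passes only in rows, so rows that do not move let the fingers close. The tool returns the time, the measured TCP pose, the force, the opening and the grip force at its end. only (a regular expression) keeps the lines of the reply that match it, lines (a string "A,B") keeps lines A to B, and quiet returns only ok. Input that does not fit is refused with a message, and nothing moves.
- robot.state(): the state, without advancing time (a new reading comes with each control period).
- robot.read_camera(name): name is "side" or "top"; returns the picture (480x640x3 uint8, blue, green, red); there is no depth.
- robot.camera_params(name): a dict with "K" (3x3 intrinsics, pixels), "rvec" (rotation vector, rad) and "tvec" (3), from world to camera coordinates, as OpenCV has them. Camera axes: x right, y down, z forward; pixel columns grow to the right and rows downward; lengths in m; the calibration is good to about 2 mm. A picture is of the moment at which its call begins. camera_params takes no time and is no camera call.
- robot.job_done(): hands the job in; it is judged then, once.
The state is a dict: "clock": time; "joint_pos": joint angles; "joint_velocities": joint speeds; "tau": joint torques, N m; "ee_pos": TCP position; "tool_rot": TCP orientation; "wrist_force": force on the tool from outside, world axes, zero at the start; "torque": the same for the moment, N m; "width": finger opening in m; "finger_force": force on a finger pad.
Only numpy, scipy, OpenCV 4.12 (cv2) and the standard library are available. Lean on these libraries where they do the work, as an engineer would, in place of code of your own. Each camera call takes 0.05 s, during which the arm holds its last target. There are 200 camera calls.

## Working session

There is one attempt and no reset: what is moved stays moved. The work goes in short steps, Python scripts to look and compute and a tool call to move; the robot and the scene stay as the last step left them, time stands still between calls to the robot, and variables do not carry over. Pictures are saved under pics/ and viewed, at most 10 in all, crops included, and the job is handed in when it is done.

```bash
mkdir -p pics; ls
```

Run:
```python
from workcell import robot
import cv2
for n in("side","top"):
    cv2.imwrite(f"pics/{n}0.png",robot.read_camera(n)); p=robot.camera_params(n); print(n,p)
s=robot.state(); print(s)
```

```text
pics
workcell.py
side {'K': array([[603.93323063,   0.        , 316.14902926],
       [  0.        , 603.93323063, 249.40178316],
       [  0.        ,   0.        ,   1.        ]]), 'rvec': array([ 2.36797386, -0.00567726,  0.00474554]), 'tvec': array([-0.53890914, -0.00484222,  1.26130509])}
top {'K': array([[533.83552277,   0.        , 324.91648769],
       [  0.        , 533.83552277, 237.26583497],
       [  0.        ,   0.        ,   1.        ]]), 'rvec': array([ 2.20591908, -2.20158396,  0.01726686]), 'tvec': array([-0.16088472,  0.54482087,  0.95719886])}
{'clock': 0.1, 'joint_pos': array([-1.41028157e+00,  3.78019783e-01,  7.97783376e-02,  1.27440713e+00,
       -1.18259988e-05,  1.46051190e+00]), 'joint_velocities': array([-2.13233408e-03, -1.39378566e-03,  3.46546912e-03, -1.46248524e-05,
       -1.48797099e-03, -1.62341528e-03]), 'tau': array([ 1.98131624e-03, -4.64691210e+01,  2.70583642e+01,  1.20764409e-02,
       -1.36145723e-04, -6.88125024e-07]), 'ee_pos': array([ 0.15373033, -0.55346204,  0.23044461]), 'tool_rot': array([-9.25683078e-04,  9.90847046e-01,  1.34986200e-01, -2.91684350e-05]), 'wrist_force': array([-1.31137674, -0.13017453,  0.34863586]), 'torque': array([-0.074122  , -0.01180765, -0.00710557]), 'finger_force': 0.0, 'width': 0.08532596136103844}
```

View pics/side0.png

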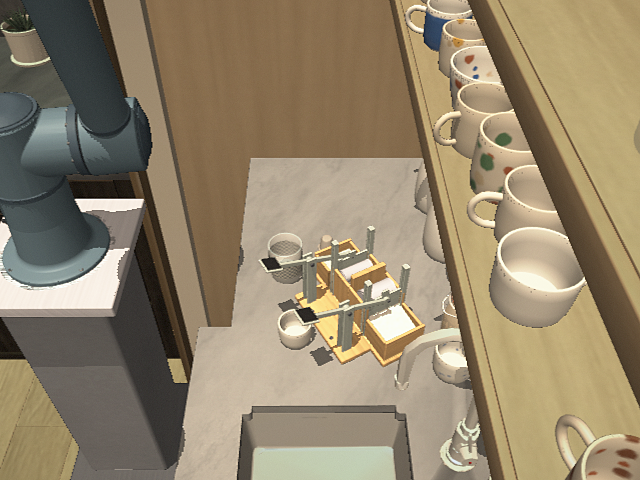

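View pics/top0.png

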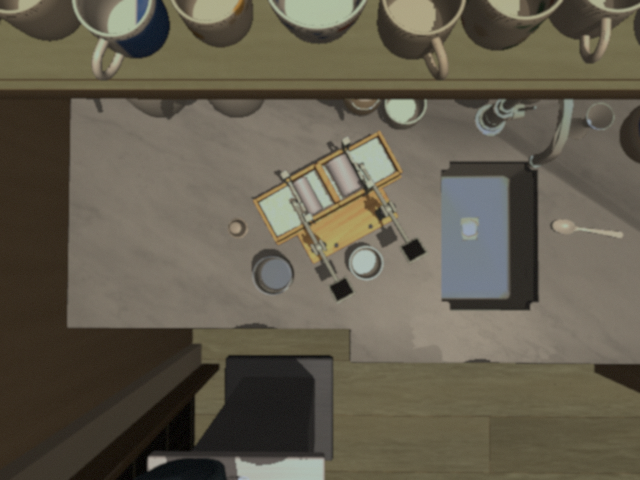

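Top view: paddles at about (341,289) left and (413,250) right, tins at (308,195) and (344,175). The right tin looks thicker. Side view: paddles at (271,264) and (307,315). Next I'll measure these and check with a zoomed crop.

Create h.py:
```python
import numpy as np,cv2
from workcell import robot
def cam(n):
    p=robot.camera_params(n);R=cv2.Rodrigues(p["rvec"])[0];return p["K"],R,np.ravel(p["tvec"])
def ray(n,uv):
    K,R,t=cam(n);d=R.T@np.linalg.solve(K,[*uv,1]);return -R.T@t,d/np.linalg.norm(d)
def plane(n,uv,z):
    o,d=ray(n,uv);return o+d*(z-o[2])/d[2]
def tri(a,b):
    (o1,d1),(o2,d2)=ray("side",a),ray("top",b)
    s=np.linalg.lstsq(np.c_[d1,-d2],o2-o1,rcond=None)[0];p,q=o1+s[0]*d1,o2+s[1]*d2
    return (p+q)/2,np.linalg.norm(p-q)
def proj(n,P):
    K,R,t=cam(n);return cv2.projectPoints(np.float64(P).reshape(-1,3),cv2.Rodrigues(R)[0],t,K,None)[0][:,0]
def blob(img,c,r=16,th=45):
    x,y=c;m=np.zeros(img.shape[:2],np.uint8);m[y-r:y+r,x-r:x+r]=(img[y-r:y+r,x-r:x+r].max(2)<th)*255
    n,l,s,ce=cv2.connectedComponentsWithStats(m);i=1+np.argmax(s[1:,4]);return ce[i],s[i,4]
```

Run:
```python
from h import *
S=cv2.imread("pics/side0.png");T=cv2.imread("pics/top0.png")
P={}
for n,a,b in(("L",(271,264),(341,289)),("R",(307,315),(413,250))):
    ca,A=blob(S,a);cb,B=blob(T,b);P[n]=tri(ca,cb)[0];print(n,ca,A,cb,B,tri(ca,cb),plane("top",cb,.15))
d=P["L"]-P["R"];print(np.linalg.norm(d),"yaw",np.arctan2(-d[0],d[1]))
yaw=np.arctan2(-d[0],d[1]);c,s=np.cos(yaw),np.sin(yaw)
m=(P["L"]+P["R"])/2; O=m[:2]+.159*np.array([c,s]);print("O",O)
print("pot",plane("top",(365,261),.046),"glass",plane("top",(272,271),.081))
# tin centres
for q in((308,195),(344,175)):
    w=plane("top",q,.09)[:2]-O;print("tin",c*w[0]+s*w[1],-s*w[0]+c*w[1])
a=cv2.resize(T[120:310,240:440],None,fx=4,fy=4,interpolation=3)[:, :800][:600]
cv2.imwrite("pics/crop.png",a)
```

```text
L [270.67021277 263.10638298] 94 [340.91845494 288.92703863] 233 (array([ 0.46126204, -0.18595541,  0.1482541 ]), np.float64(0.0020352790808038823)) [ 0.46240591 -0.18589195  0.15      ]
R [306.28440367 313.93577982] 109 [412.99141631 249.33476395] 233 (array([ 0.52236509, -0.29632732,  0.14913744]), np.float64(0.001729701279304948)) [ 0.52322702 -0.29617744  0.15      ]
0.1261599046961214 yaw 0.5056109509271055
O [ 0.63091929 -0.16413098]
pot [ 0.50325319 -0.22950651  0.046     ] glass [ 0.48693911 -0.07264793  0.081     ]
tin -0.0005894576095934918 0.03641673204723532
tin -0.00032886568143735556 -0.03161213500134703
```

View pics/crop.png

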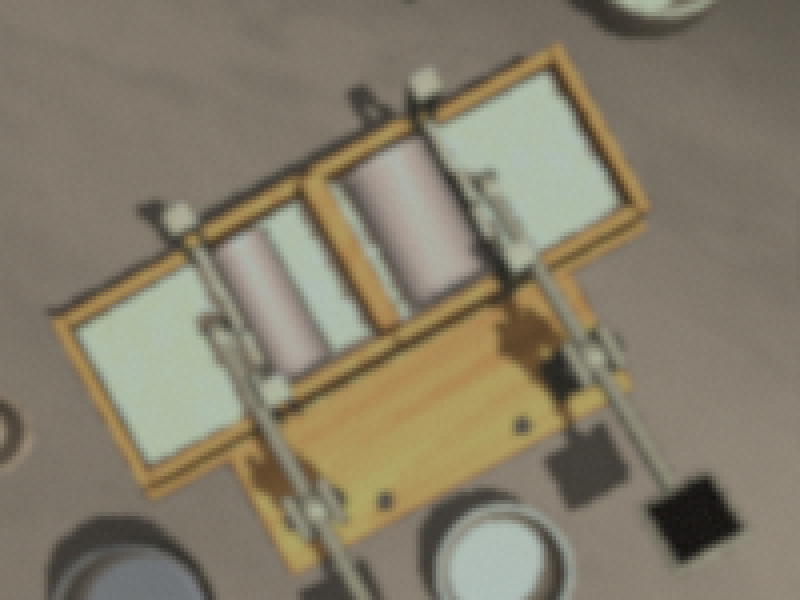

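The right tin is clearly thicker: visible width is about 27 px against 17 px. That makes the right paddle the target, at (0.523, -0.296, 0.149). The height, spacing and tin |y| values all check out. Before moving, I'll check the clearance between the shoulder and the post.

Run:
```python
from h import *
for q in((150,140),(140,95),(125,185)):
    o,d=ray("side",q)
    for y in(0,.05): print(q,y,(o+d*(y-o[1])/d[1]).round(3))
print("cam",ray("side",(0,0))[0])
for z in(0,.3,.6):print(z,proj("side",[[.12+a*.011,.25+b*.031,z] for a in(-1,1) for b in(-1,1)]).round(0).tolist())
```

```text
(150, 140) 0 [ 0.244 -0.     0.269]
(150, 140) 0.05 [0.228 0.05  0.234]
(140, 95) 0 [0.245 0.    0.36 ]
(140, 95) 0.05 [0.229 0.05  0.329]
(125, 185) 0 [ 0.177 -0.     0.167]
(125, 185) 0.05 [0.157 0.05  0.126]
cam [ 0.53243807 -0.88771988  0.89988897]
0 [[132.0, 180.0], [137.0, 164.0], [142.0, 180.0], [147.0, 164.0]]
0.3 [[99.0, 63.0], [107.0, 47.0], [111.0, 63.0], [118.0, 47.0]]
0.6 [[53.0, -107.0], [64.0, -118.0], [66.0, -107.0], [76.0, -118.0]]
```
Shoulder extends to ~0.24 along left direction, half width ~0.07 (upper arm radius). Post occupies x .109-.131, y .219-.281: nearest distance ~0.245-0.31, bearing 64.4° ±~6°(59°..69°). Corner at (0.131,0.219): dist .255, bearing 59°=1.03. (.109,.219): dist .245, bearing 63.5.
Shoulder left end: face plane at distance 0.24 perpendicular to left dir, half-width maybe .06 (corner radius sqrt(.24²+.06²)=.247). Left dir = j1+pi/2 (assuming j1=0 is heading +x: j1 -1.41 with TCP az -1.30, offset .11 = sin^-1(0.063/.575)... the TCP is left of heading: 0.063. Hmm consistent with UR offset d4 .133 ... whichever). Also the upper arm tilts back/forward — upper arm at j2=.377 rises. At the elbow the offsets change; upper arm tube itself lies at offset ~0.2, moves forward. Lowering arm... The elbow height etc. fine.

Careful with the scale: shifts go in units of 50 mm and turns go in units of 0.25 rad. That gives: 0.54 rad is 2.16.

Call:
{"op": "nudge_tcp", "data": {"increments": [0, 0, 0, 0, 0.72, 0, 0, 0, 0, 0, 1.44, 0, 0, 0, 0, 0, 2.16, 0, 0, 0, 0, 0, 2.16, 0], "finger_gap": 0, "squeeze": 20}}

```text
clock: 0.6
ee_pos: [0.1512, -0.5539, 0.2286]
tool_rot: [-0.038, 0.955, 0.127, 0.265]
wrist_force: [-0.3, 0.4, -0.1]
width: 0.0121
finger_force: 0.0
```

Run:
```python
from h import *
from scipy.spatial.transform import Rotation as Ro
s=robot.state();q=s["joint_pos"];p=s["ee_pos"];R=Ro.from_quat(s["tool_rot"],scalar_first=True)
z=R.as_matrix()[:,2];l=np.array([-np.sin(q[0]),np.cos(q[0]),0])
L=(p@l-.0632)/(z@l);print(q.round(3),p,z,"L",L)
for j in(-.82,-.84,-.80):
    l=np.array([-np.sin(j),np.cos(j),0]);t=np.array([.5227,-.296,0])+.009*l
    sa=(t@l-.0632)/L;a=np.arcsin(sa)
    X=l*np.cos(a)+np.array([0,0,sa]);Z=l*sa-np.array([0,0,np.cos(a)]);Y=np.cross(Z,X)
    Rt=Ro.from_matrix(np.c_[X,Y,Z]);t[2]=.2
    print(j,"lean",a,"t",t,"shift",R.inv().apply(t-p).round(4),"rv",(R.inv()*Rt).as_rotvec().round(3),"down axis",Rt.inv().apply([0,0,-1]).round(3))
```

```text
[-1.682  0.503  0.145  1.435  0.497  1.139] [ 0.15119835 -0.55391857  0.22857108] [ 0.49578723  0.14023021 -0.85704755] L 0.3109095460725756
-0.82 lean 0.4173801811403704 t [ 0.52928031 -0.28986001  0.2       ] shift [ 0.357  -0.1552  0.249 ] rv [ 0.219 -0.123 -0.433] down axis [-0.405  0.     0.914]
-0.84 lean 0.457948779692147 t [ 0.52940179 -0.28999283  0.2       ] shift [ 0.357 -0.155  0.249] rv [ 0.218 -0.083 -0.411] down axis [-0.442  0.     0.897]
-0.8 lean 0.37727965787191253 t [ 0.5291562  -0.28972964  0.2       ] shift [ 0.3569 -0.1553  0.2489] rv [ 0.219 -0.162 -0.455] down axis [-0.368  0.     0.93 ]
```

Create st.py:
```python
from h import *
from scipy.spatial.transform import Rotation as Ro
s=robot.state();R=Ro.from_quat(s["tool_rot"],scalar_first=True);p=s["ee_pos"]
print("q",s["joint_pos"].round(3),"v",abs(s["joint_velocities"]).max().round(3))
print("to xy in tool",R.inv().apply(np.array([.5294,-.290,p[2]])-p).round(4),"down",R.inv().apply([0,0,-1]).round(3),"F",s["wrist_force"].round(1))
```

```text
(no output)
```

Call:
{"op": "nudge_tcp", "data": {"increments": [0.9, -0.38, 0.62, 0.12, -0.04, -0.2, 1.8, -0.78, 1.24, 0.22, -0.08, -0.4, 2.68, -1.16, 1.86, 0.32, -0.12, -0.6, 3.58, -1.56, 2.48, 0.44, -0.16, -0.82, 4.46, -1.94, 3.12, 0.56, -0.2, -1.04, 5.36, -2.32, 3.74, 0.66, -0.24, -1.24, 6.24, -2.72, 4.36, 0.76, -0.28, -1.44, 7.14, -3.1, 4.98, 0.872, -0.332, -1.644, 7.14, -3.1, 4.98, 0.872, -0.332, -1.644, 7.14, -3.1, 4.98, 0.872, -0.332, -1.644]}}

```text
clock: 1.85
ee_pos: [0.531, -0.2877, 0.2016]
tool_rot: [-0.079, 0.909, 0.352, 0.21]
wrist_force: [1.4, 0.5, -0.2]
width: -0.0002
finger_force: 0.0
```

```bash
python3 st.py
```

```text
q [-0.833  0.393 -0.055  1.117  0.453  1.571] v 0.043
to xy in tool [-0.0024  0.0006 -0.0012] down [-0.438 -0.005  0.899] F [ 1.4  0.5 -0.2]
```

Call:
{"op": "nudge_tcp", "data": {"increments": [-0.24, 0, 0.38, 0, 0, 0, -0.44, 0, 0.76, 0, 0, 0, -0.44, 0, 0.76, 0, 0, 0, -0.44, 0, 0.76, 0, 0, 0]}}

```text
clock: 2.35
ee_pos: [0.5283, -0.2918, 0.1585]
tool_rot: [-0.078, 0.909, 0.35, 0.211]
wrist_force: [-0.1, 0.7, -0.3]
width: -0.0003
finger_force: 0.0
```

```bash
python3 st.py
```

Run:
```python
from h import *
S=robot.read_camera("side");T=robot.read_camera("top")
a=cv2.resize(S[200:350,220:420],None,fx=2,fy=2);b=cv2.resize(T[150:300,290:490],None,fx=2,fy=2)
cv2.imwrite("pics/near.png",np.hstack([a,b]))
```

```text
q [-0.842  0.42  -0.13   1.018  0.454  1.565] v 0.018
to xy in tool [ 0.0018 -0.0006  0.0009] down [-0.439 -0.006  0.899] F [-0.1  0.7 -0.3]
```

View pics/near.png

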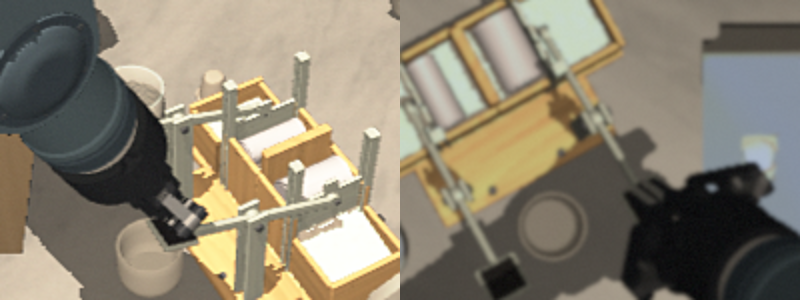

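The left half shows the fingertips just above the right paddle, at about (180,230) in the crop, clear of the pot and of the lever posts. Next I press.

Call:
{"op": "nudge_tcp", "data": {"increments": [-0.08, 0, 0.18, 0, 0, 0, -0.18, 0, 0.4, 0, 0, 0, -0.28, 0, 0.62, 0, 0, 0, -0.4, 0, 0.86, 0, 0, 0, -0.4, 0, 0.86, 0, 0, 0, -0.4, 0, 0.86, 0, 0, 0, -0.4, 0, 0.86, 0, 0, 0]}}

```text
clock: 3.32
ee_pos: [0.5291, -0.2901, 0.1102]
tool_rot: [-0.079, 0.909, 0.351, 0.211]
wrist_force: [-2.3, -0.3, 4.5]
width: -0.0001
finger_force: 1.8
```

```bash
python3 st.py
```

Run:
```python
from h import *
S=robot.read_camera("side");T=robot.read_camera("top")
a=cv2.resize(S[200:350,220:420],None,fx=2,fy=2);b=cv2.resize(T[110:260,290:490],None,fx=2,fy=2)
cv2.imwrite("pics/press.png",np.hstack([a,b]))
```

```text
q [-0.839  0.46  -0.201  0.907  0.454  1.567] v 0.002
to xy in tool [0.0002 0.0001 0.0001] down [-0.439 -0.004  0.899] F [-2.3 -0.3  4.5]
```

View pics/press.png

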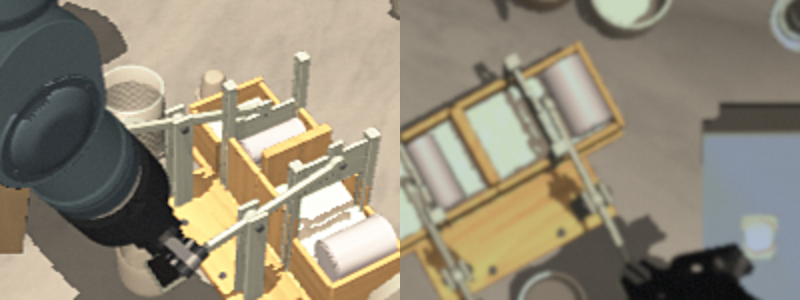

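The lever is pressed and the gate is up. The thick tin lies at the tray's end, at about (585,85) in the crop, and the thin tin is still in its lane. Now I release the lever.

To row units: -0.11 m is -2.2, -0.085 m is -1.7.

Call:
{"op": "nudge_tcp", "data": {"increments": [0, 0, 0, 0, 0, 0, 0.1, 0, -0.2, 0, 0, 0, 0.2, 0, -0.4, 0, 0, 0, 0.3, 0, -0.6, 0, 0, 0, 0.4, 0, -0.84, 0, 0, 0, 0.6, 0, -1.2, 0, 0, 0, 0.84, 0, -1.7, 0, 0, 0, 1.04, 0, -2.2, 0, 0, 0, 1.04, 0, -2.2, 0, 0, 0, 1.04, 0, -2.2, 0, 0, 0]}}

```text
clock: 4.68
ee_pos: [0.5276, -0.2909, 0.2311]
tool_rot: [-0.079, 0.909, 0.351, 0.211]
wrist_force: [-0.4, -0.2, -0.1]
width: 0.0001
finger_force: 0.0
```

```bash
python3 st.py
```

Run:
```python
from h import *
S=robot.read_camera("side");T=robot.read_camera("top")
a=cv2.resize(S[200:350,220:420],None,fx=2,fy=2);b=cv2.resize(T[110:260,290:490],None,fx=2,fy=2)
cv2.imwrite("pics/end.png",np.hstack([a,b]))
O=np.array([.6309,-.1641]);c,s=np.cos(.506),np.sin(.506)
w=plane("top",(290+182/2,110+82/2),.08)[:2]-O;print("thick",c*w[0]+s*w[1],-s*w[0]+c*w[1])
```

```text
q [-0.841  0.38   0.003  1.193  0.454  1.564] v 0.018
to xy in tool [0.0018 0.0006 0.0009] down [-0.438 -0.004  0.899] F [-0.4 -0.2 -0.1]
thick 0.006082064746866171 -0.10612648879614386
```

View pics/end.png

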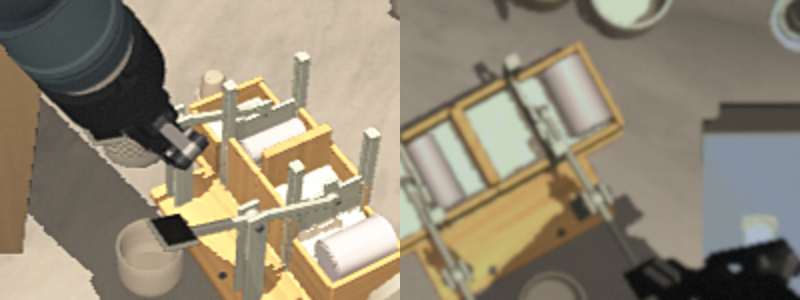

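The right lever is back up (paddle at about (170,232) in the crop) and its gate is shut. The thick tin lies in the tray at (582,88), the thin tin is behind its gate, and the hand is clear.

Call:
{"op": "nudge_tcp", "data": {"increments": [0, 0, 0, 0, 0, 0, 0, 0, 0, 0, 0, 0, 0, 0, 0, 0, 0, 0, 0, 0, 0, 0, 0, 0]}}

```text
clock: 5.28
ee_pos: [0.5279, -0.291, 0.2317]
tool_rot: [-0.079, 0.909, 0.351, 0.211]
wrist_force: [0.3, 0.4, -0.9]
width: 0.0001
finger_force: 0.0
```

```bash
python3 -c "
from workcell import robot
print(robot.job_done())"
```

```text
the job is handed in; nothing more can be done
None
```

I pressed the right lever, the thick tin rolled into the right-hand tray, the lever came back up with its gate shut, and I handed the job in at about 5.3 s; no verdict was returned.

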